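# Offer a drilled post shoe up to its studs

## Task

The shelving post shoe in the drill vise is finished: pull the vise's handle to slide the jaw open by about 3 cm, then take the shoe out by its stub and carry it over the box of offcuts to the blue sill channel. Finish while still holding it there, level and at rest, its two holes squarely over the two bare studs with about 1 cm of air between the stud tips and the plate, so that I can sight the holes before it goes on. Do not let the shoe touch the channel or the studs at any time, leave the jaw open, and do not disturb the box of offcuts or the other things lying on the bench.

Things in the scene. Friction and masses are not known exactly. Their poses are not given: they have to be found in the camera images.
- vise: drill-press vise, blue-green cast body, steel jaw plates, bolted down. Origin on the bench under the middle of the closed jaw gap; x along the slide from the handle end (-x, nearer the robot) to the fixed jaw (face at x = +25.5 mm); z up. Base 215 (x -143 to +73) x 100 mm; jaws 100 mm wide, tops 56 mm (sliding one 59) high; rear block at x -135 to -115, 56 high. Parallels hold the shoe 50 mm up
- vise_jaw (a joint): opening of the sliding jaw in m: 0 at the start, closed on the shoe (0.5 mm play, already unclamped; its face at the vise's x = -25.5 mm), up to 0.04 fully open. It slides towards the vise's -x with a friction of about 3.5 N and stays where it is left
- vise_handle (a point): grip point on the pull handle, 72 mm above the bench: an upright steel bar, 12 mm diameter, with a black ball (17 mm) on top, from the bench to 100 mm high, on the end of the push rod (14 mm thick, axis 40 mm high). It moves with the jaw; jaw closed, it is 178 mm to the -x side of the vise's origin. Axes as the vise's
- shoe_center (a point): centre of the post shoe, 29 mm above its underside; plain steel, 0.3 to 0.45 kg: flat plate 50 (x) x 80 (y) x 8 mm, with a 25 x 25 mm square-tube stub, 50 mm high, welded upright on its middle (sides along x and y). 58 mm high in all; z up. The stub's middle is 4 mm above this point. The plate lies in the vise, 80 mm along the jaws, its top 2 mm above them
- hole_a (a point): centre of one 14 mm hole of the shoe, at the underside of the plate, 28 mm from the plate's middle to its +y
- hole_b (a point): centre of the other hole, at the underside, 28 mm from the plate's middle to its -y. The shoe is the same either way round
- shoe: the shoe itself; origin at the middle of the plate's underside, axes as shoe_center
- sill: blue steel channel, 255 x 64 mm, top 30 mm high, fixed to the bench. Origin on the bench midway between the two bare studs; x along its length (from -55 to +200 mm), z up. At x = +150 mm a shoe is already bolted on, with a slotted post stump up to 150 mm high
- stud_a (a point): tip of one bare upright stud, 10 mm diameter, 22 mm above the channel's top (52 mm above the bench), 28 mm from the sill's origin to its +x. Axes as the sill's
- stud_b (a point): tip of the other bare stud, the same height, 28 mm from the sill's origin to its -x
- offcut_box: dark wooden box 330 (x) x 110 (y) x 90 mm high, about 4 kg, with offcuts of slotted angle standing in it up to 150 mm above the bench; stands between the vise and the sill. Origin at the centre of its underside
- paint_tin: paint tin, 100 mm diameter, 115 mm high; origin at the centre of its underside
- bolt_box: cardboard box of bolts 75 x 110 x 55 mm; origin under its centre
- wrench: spanner lying flat, handle to its -x; origin under its middle
- hammer: hammer lying flat, handle to its -x; origin under its middle
- tape_measure: yellow tape measure 68 x 36 x 66 mm; origin under its centre
- wire_brush: wire brush with a wooden back, about 210 x 26 x 40 mm; origin under its bristle block
There are look-alikes about, which are no part of the job. What is shaped like the shoe but green or red is not meant.

How it is judged:
By the outcome, as a careful person would: the job done as asked, in the order asked, and still so for the second after the job is handed in, while the arm keeps its last pose, push and grip.
It also fails if it takes over 51 s, if anything falls off the work surface, if the arm or the gripper's body presses on something with over 40 N, if the wrist force passes 120 N, or if a joint passes its speed limit or range.

## Robot

A 6-joint arm with a two-finger parallel gripper is mounted at the origin on the work surface. World frame = base frame: x ahead of the robot, y to its left, z up, the work surface at z = 0. Lengths are in m, angles in rad, forces in N, time in s.
With the tool pointing down it reaches from about 0.25 to 0.725 m from the base axis. Payload 9.7 kg.
Tool frame: the origin (TCP) lies midway between the tips of the shut fingers; the grasp point (between the pads) lies 19 mm behind it; y points along the fingers, z is the direction in which the jaws open and shut, and the axes are right-handed (so a half turn about y gives the same grasp; the last joint's range is limited). The gripper opens to 85 mm and grips with 20 to 120 N. Pads are 22 mm wide; open, the fingers measure 114 mm over their backs; the gripper's body (76 mm by 85 mm) begins 54 mm behind the grasp point. The pads swing forward as they close: fully open they stand 13 mm farther back than shut.
Start: joints at [0, 0.087, 0.176, 1.66, 0, 1.571], TCP at [0.55, -0, 0.231] pointing down, gripper open.
Joint ranges: [-3.13, 3.13], [-0.85, 1.81], [-1.15, 1.24], [-2.2, 2.28], [-1.44, 1.52], [-3.14, 3.14]. Speed limits (rad/s): [2.22, 2.22, 2.57, 3.14, 3.14, 3.14].

## Interface

Orientations are given as a unit quaternion [x, y, z, w].
In Python, from station import robot gives the robot as it stands.
- The arm moves only by the tool carry_out, never from a script. Its arguments are lists of equal length, an entry for each row: "slide": the shift along the tool's x, y, z in cm, a list of three; "turn": the turn about the tool's y in degrees. In form: {"slide": [[tx, ty, tz], ...], "turn": [turn, ...]}. A call has 1 to 20 rows; each row shifts and turns the commanded pose from where the row before left it, along the tool's axes as they then stand; what a row does not reach is not made up. A row lasts 1/10 s, in which the tool goes at most 50 mm and 8.59 degrees, less where a joint would pass 70% of its speed; a pose out of reach is approached as far as the arm can. A call is refused whole if a number of a shift passes 5 or a number of a turn 8.59, either way. A call with a gripper value outside its range is refused whole. "grip" is the opening, from -1 (shut) to 1 (fully open), set as the call begins (left out, the last holds). The fingers move at their own pace and stop on an object; "grip_force" is the grip in N (left out, the last holds). Time passes only in rows, so rows that do not move let the fingers close. It gives the time, the measured TCP pose, the force and the opening at its end, in the units of the state.
- robot.get_state(): the state, without advancing time (a new reading comes with each control period).
- robot.snapshot(name): name is "scene" or "side" or "wrist"; returns (picture, depth): 420x560x3 uint8, blue, green, red; 420x560 float32, m along the optical axis (not along the pixel's ray), 0 where there is no reading.
- robot.camera_info(name): a dict with "camera_matrix" (3x3 intrinsics, pixels), "dist" ([k1, k2, p1, p2, k3] as OpenCV has them; the pictures are not rectified), "view" (4x4, takes a point from world to camera coordinates); the wrist camera has in their place "hand_eye" (4x4, takes a point from camera to tool coordinates, whose origin is the TCP and whose axes are the tool frame's). Camera axes: x right, y down, z forward; pixel columns grow to the right and rows downward; lengths in m; the calibration is good to about 2 mm. A picture is of the moment at which its call begins: read the wrist's pose just before it. camera_info takes no time and is no camera call.
- robot.finish_job(): hands the job in, once; it reports no verdict.
Trained networks look in the newest picture that a camera, given by its name, has taken for a name from the list of things; names that differ only in an ending like _2 or _b are one class to them, and where a whole thing is asked for, a point or a joint stands for the part that bears it (a point fixed in the world has none). Each returns a list of dicts, best first, with "p" (0 to 1); they miss things now and then, are a little off and sometimes report something else, mostly with a low value. They report only what shows in the picture. A call takes as long as a camera call. They do not tell look-alikes from the thing itself.
- robot.silhouettes(camera, query): "mask" (420x560 bool, what is visible of it) and "pixel" ([row, column] in pixels, amid what is visible of it).
The state is a dict: "time_s": time; "q": joint angles; "joint_vel": joint speeds; "joint_torque": joint torques, N m; "eef_pos": TCP position; "tool_rot": TCP orientation; "wrist_force": force on the tool from outside, world axes, zero at the start; "wrist_torque": the same for the moment, N m; "opening": opening from 0.0 (shut) to 1.0 (fully open).
Only numpy, scipy, OpenCV 4.12 (cv2) and the standard library are available. Lean on these libraries where they do the work, as an engineer would, in place of code of your own. Each camera call takes 0.05 s, during which the arm holds its last target.

## Working session

There is one attempt and no reset: what is moved stays moved. The work goes in short steps, Python scripts to look and compute and a tool call to move; the robot and the scene stay as the last step left them, time stands still between calls to the robot, and variables do not carry over. Pictures are saved under pics/ and viewed, and the job is handed in when it is done.

Besides the shell and the picture viewer there is one more tool, called after "Emit:" in YAML: its name, and indented under it one key for each argument. carry_out: Moves the arm, as the interface text tells. Its arguments: {"type":"object","properties":{"slide":{"type":"array","items":{"type":"array","items":{"type":"number"}}},"turn":{"type":"array","items":{"type":"number"}},"grip":{"type":"number"},"grip_force":{"type":"number"}},"required":["slide","turn"]}

```bash
mkdir -p pics; ls; python3 - <<'E'
from station import robot
import cv2,numpy as np
s=robot.get_state();print({k:np.round(v,4).tolist() for k,v in s.items()})
for n in ["scene","side","wrist"]:
    p,d=robot.snapshot(n);cv2.imwrite(f"pics/{n}0.png",p);np.save(f"{n}0.npy",d)
    print(n,{k:np.round(v,4).tolist() for k,v in robot.camera_info(n).items()})
E
```

```text
pics
{'time_s': 0.0, 'q': [0.0, 0.0874, 0.1751, 1.6598, -0.0, 1.5708], 'joint_vel': [-0.0015, -0.0008, -0.002, -0.0004, -0.0007, -0.0002], 'joint_torque': [0.0008, -52.0392, 46.4803, 0.0164, 0.0, -0.0001], 'eef_pos': [0.5498, 0.0, 0.2306], 'tool_rot': [0.5003, -0.5003, 0.4997, -0.4997], 'wrist_force': [0.0136, -0.5138, -0.3238], 'wrist_torque': [0.0076, -0.0148, -0.0297], 'opening': 1.0}
scene {'camera_matrix': [[444.1352, 0.0, 285.67], [0.0, 444.1352, 200.3827], [0.0, 0.0, 1.0]], 'dist': [-0.0883, 0.0, 0.0, 0.0, 0.0], 'view': [[-0.1751, 0.9845, -0.0087, 0.0622], [0.8236, 0.1416, -0.5492, -0.4139], [-0.5395, -0.1033, -0.8356, 1.743], [0.0, 0.0, 0.0, 1.0]]}
side {'camera_matrix': [[458.2407, 0.0, 274.5577], [0.0, 458.2407, 203.5095], [0.0, 0.0, 1.0]], 'dist': [-0.1063, 0.0, 0.0, 0.0, 0.0], 'view': [[0.678, -0.735, -0.0084, -0.3645], [-0.408, -0.3667, -0.8361, 0.2733], [0.6115, 0.5703, -0.5485, 0.9332], [0.0, 0.0, 0.0, 1.0]]}
wrist {'camera_matrix': [[374.4564, 0.0, 279.2692], [0.0, 374.4564, 209.6184], [0.0, 0.0, 1.0]], 'dist': [-0.0678, 0.0, 0.0, 0.0, 0.0], 'hand_eye': [[-0.0002, 0.9626, 0.2711, -0.0696], [0.0001, -0.2711, 0.9626, -0.1439], [1.0, 0.0002, 0.0, -0.0014], [0.0, 0.0, 0.0, 1.0]]}
```

View pics/scene0.png

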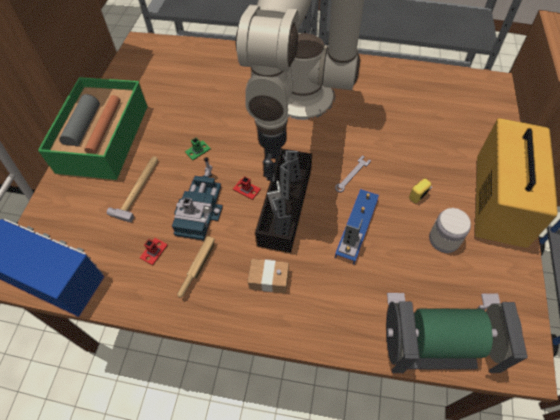

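View pics/side0.png

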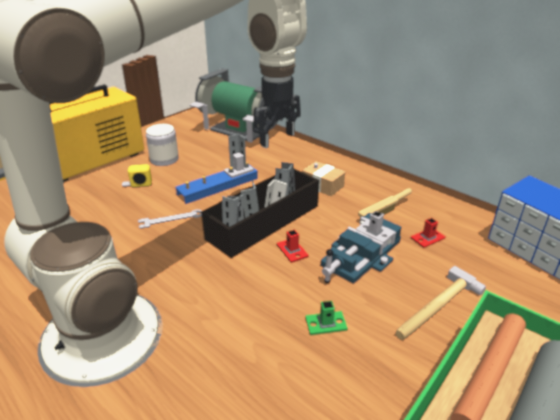

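View pics/wrist0.png

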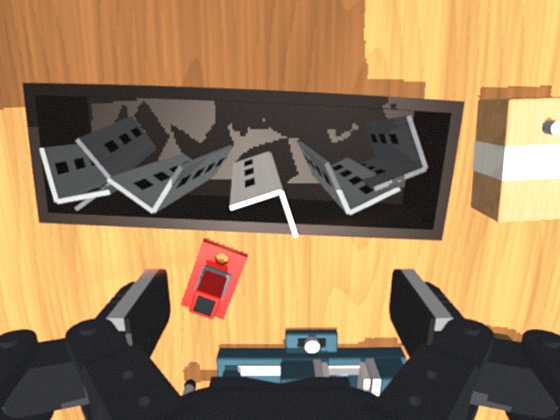

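The shoe in question is the plain steel one standing in the blue-green vise, at scene ~(195,207) and side ~(375,222).

Things it could be taken for:
- Red shoes at scene (247,187) and (152,250).
- Green shoe at scene (198,149).
- Shoe already bolted to the sill, at scene (350,240).

I'll measure roughly first, then check it close up.

```bash
cat > h.py <<'E'
from station import robot
import cv2,numpy as np
from scipy.spatial.transform import Rotation as R
def T_tool(s):
    T=np.eye(4);T[:3,:3]=R.from_quat(s["tool_rot"]).as_matrix();T[:3,3]=s["eef_pos"];return T
def cam2world(n,s=None):
    i=robot.camera_info(n)
    if n=="wrist": return T_tool(s or robot.get_state())@np.array(i["hand_eye"])
    return np.linalg.inv(np.array(i["view"]))
def rays(n,uv):
    i=robot.camera_info(n)
    p=cv2.undistortPoints(np.array(uv,float).reshape(-1,1,2),np.array(i["camera_matrix"]),np.array(i["dist"])).reshape(-1,2)
    return np.c_[p,np.ones(len(p))]
def at_depth(n,uv,z,M):
    return rays(n,uv)*np.array(z).reshape(-1,1)@M[:3,:3].T+M[:3,3]
def at_height(n,uv,h,M):
    d=rays(n,uv)@M[:3,:3].T; t=(h-M[2,3])/d[:,2]; return d*t[:,None]+M[:3,3]
def proj(n,P,M):
    i=robot.camera_info(n); W=np.linalg.inv(M); P=np.atleast_2d(P)
    r,_=cv2.Rodrigues(W[:3,:3]); return cv2.projectPoints(P.astype(float),r,W[:3,3],np.array(i["camera_matrix"]),np.array(i["dist"]))[0].reshape(-1,2)
def cloud(n,d,mask,M):
    v,u=np.nonzero(mask&(d>0)); return at_depth(n,np.c_[u,v],d[v,u],M)
E
python3 - <<'E'
from h import *
s=robot.get_state();print(s["time_s"])
for n in ["scene","side"]:
    p,d=robot.snapshot(n);M=cam2world(n)
    for q in ["vise","vise_handle","shoe","sill","offcut_box","stud_a"]:
        for r in robot.silhouettes(n,q)[:5]:
            m=r["mask"];c=cloud(n,d,m,M)
            if len(c)<4: print(n,q,r["p"],r["pixel"],len(c));continue
            rect=cv2.minAreaRect(c[:,:2].astype(np.float32)*1000)
            print(n,q,round(r["p"],2),np.round(r["pixel"]),len(c),"med",np.round(np.median(c,0),3),"min",np.round(np.percentile(c,2,axis=0),3),"max",np.round(np.percentile(c,98,axis=0),3),np.round(rect[0]),np.round(rect[1]),round(rect[2],1))
for n in ["scene","side"]:
    p=cv2.imread(f"pics/{n}0.png")
    c=p[165:275,150:400] if n=="scene" else p[130:340,160:460]
    cv2.imwrite(f"pics/{n}0c.png",cv2.resize(c,None,fx=3 if n=="scene" else 2.6,fy=3 if n=="scene" else 2.6,interpolation=cv2.INTER_CUBIC))
print(robot.get_state()["time_s"])
E
```

```text
0.15
scene vise 0.78 [211. 201.] 1881 med [ 0.59  -0.235  0.045] min [ 0.448 -0.295  0.004] max [ 0.693 -0.18   0.062] [ 550. -248.] [292. 145.] 1.0
scene shoe 0.82 [211. 191.] 377 med [ 0.63  -0.251  0.06 ] min [ 0.598 -0.296  0.022] max [ 0.646 -0.221  0.11 ] [ 621. -263.] [88. 52.] 89.6
scene shoe 0.74 [148. 194.] 326 med [ 0.349 -0.319  0.009] min [ 0.305 -0.362 -0.001] max [ 0.38  -0.289  0.061] [ 337. -328.] [66. 86.] 52.6
scene shoe 0.72 [187. 244.] 353 med [ 0.487 -0.107  0.01 ] min [ 0.457 -0.152  0.   ] max [ 0.511 -0.074  0.06 ] [ 480. -114.] [85. 55.] 73.0
scene shoe 0.57 [248. 157.] 416 med [ 0.763 -0.34   0.009] min [ 0.719 -0.376 -0.002] max [ 0.794 -0.314  0.06 ] [ 755. -351.] [61. 79.] 72.0
scene shoe 0.42 [208. 203.] 1889 med [ 0.588 -0.236  0.046] min [ 0.444 -0.295  0.005] max [ 0.693 -0.183  0.064] [ 539. -247.] [144. 315.] 89.0
scene sill 0.66 [224. 356.] 1453 med [0.575 0.263 0.032] min [0.444 0.217 0.025] max [0.685 0.31  0.148] [552. 266.] [ 68. 280.] 77.4
scene offcut_box 0.66 [203. 286.] 3840 med [0.552 0.03  0.065] min [ 0.362 -0.031  0.003] max [0.687 0.0
[... 752 characters left out ...]

side shoe 0.85 [320. 328.] 979 med [ 0.334 -0.332  0.009] min [ 0.301 -0.364  0.   ] max [ 0.377 -0.291  0.06 ] [ 343. -325.] [64. 81.] 54.1
side shoe 0.67 [248. 292.] 572 med [ 0.469 -0.125  0.01 ] min [ 0.444 -0.157  0.   ] max [ 0.494 -0.08   0.06 ] [ 481. -114.] [93. 58.] 68.0
side sill 0.71 [181. 227.] 2105 med [0.592 0.251 0.031] min [0.438 0.209 0.001] max [0.675 0.318 0.144] [615. 315.] [569. 248.] 42.5
side offcut_box 0.66 [209. 260.] 6122 med [ 0.471 -0.001  0.072] min [ 0.353 -0.036  0.004] max [0.678 0.08  0.136] [555.  84.] [241. 401.] 87.1
side stud_a 0.82 [180. 227.] 2066 med [0.594 0.25  0.031] min [0.439 0.209 0.002] max [0.675 0.316 0.145] [620. 316.] [578. 243.] 42.5
0.85
```

View pics/scene0c.png

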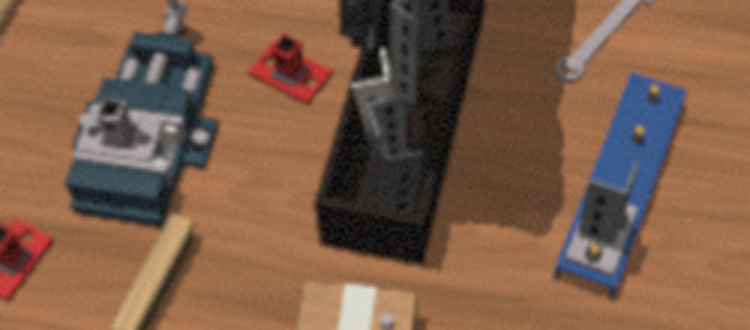

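View pics/side0c.png

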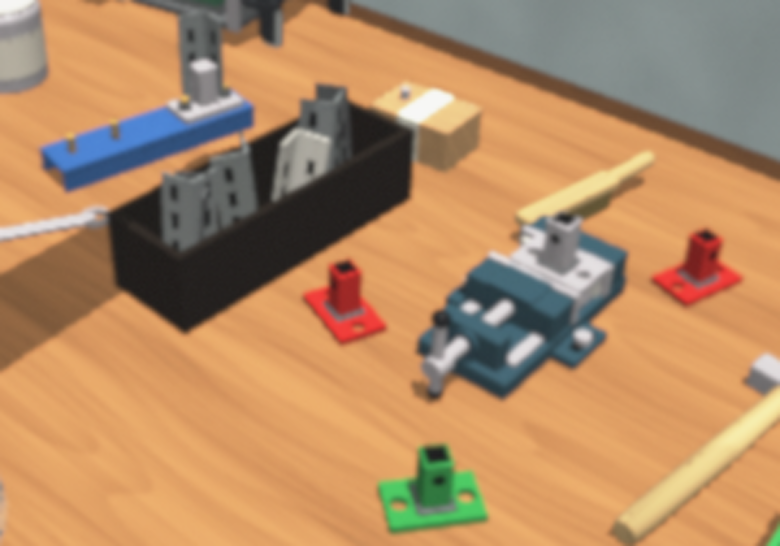

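The crop confirms it: the grey shoe, with its stub upright, sits in the vise. Handle at the lower-left end. Next I'll look from above with the wrist camera.

Emit:
carry_out:
  slide:
    - [2,0,-0.3]
    - [4,0,-0.3]
    - [5,0,-0.3]
    - [5,0,-0.3]
    - [5,0,-0.3]
    - [4,0,-0.3]
    - [2,0,-0.2]
    - [0,0,0]
    - [0,0,0]
  turn: [0,0,0,0,0,0,0,0,0]

```text
time_s: 1.75
eef_pos: [0.5299, -0.2698, 0.2311]
tool_rot: [-0.5, 0.5, -0.5, 0.5]
wrist_force: [0.2, -0.0, -0.2]
opening: 0.999
```

```bash
python3 - <<'E'
from h import *
s=robot.get_state();print(s["time_s"],s["eef_pos"],np.round(s["q"],3)); np.save("s1.npy",T_tool(s))
print(T_tool(s).round(3))
p,d=robot.snapshot("wrist");cv2.imwrite("pics/w1.png",p);np.save("w1.npy",d)
M=cam2world("wrist",s)
o=p.copy()
for q in ["vise","shoe","vise_handle"]:
    for r in robot.silhouettes("wrist",q)[:4]:
        m=r["mask"];c=cloud("wrist",d,m,M)
        cs,_=cv2.findContours(m.astype(np.uint8),0,2);cv2.drawContours(o,cs,-1,{"vise":(0,255,0),"shoe":(255,0,255),"vise_handle":(0,255,255)}[q],1)
        print(q,round(r["p"],2),np.round(r["pixel"]),len(c),np.round(np.median(c,0),3) if len(c) else 0)
cv2.imwrite("pics/w1o.png",o)
E
```

```text
1.75 [ 0.52989806 -0.26975776  0.23108635] [-0.471  0.197  0.299  1.673  0.     1.101]
[[-0.001 -0.     1.     0.53 ]
 [-1.     0.    -0.001 -0.27 ]
 [-0.    -1.    -0.     0.231]
 [ 0.     0.     0.     1.   ]]
vise 0.64 [156. 322.] 24259 [ 0.565 -0.243  0.056]
shoe 0.88 [177. 385.] 5240 [ 0.612 -0.253  0.06 ]
shoe 0.86 [ 26. 221.] 2920 [ 0.477 -0.129  0.01 ]
shoe 0.77 [231.  98.] 4045 [ 0.347 -0.321  0.01 ]
shoe 0.66 [248. 493.] 3584 [ 0.744 -0.341  0.01 ]
vise_handle 0.63 [162. 321.] 8441 [ 0.562 -0.249  0.057]
```

View pics/w1o.png

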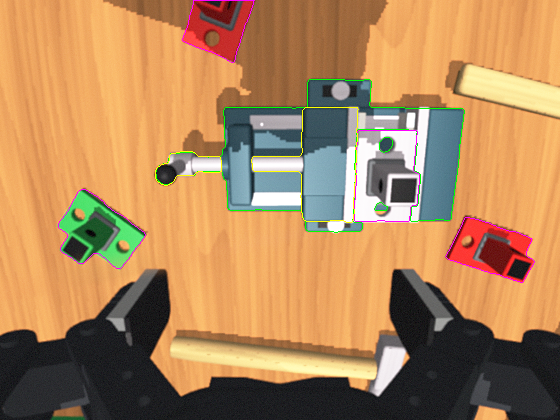

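View pics/w1.png

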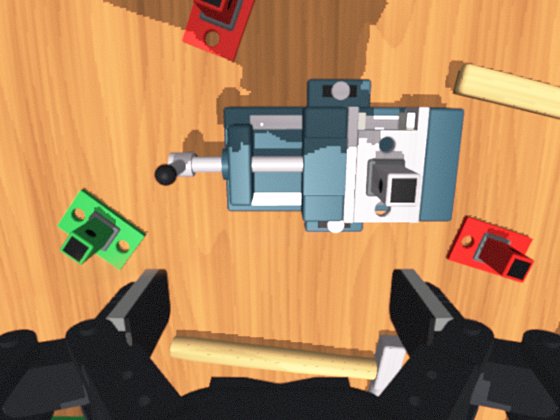

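The wrist view shows the grey shoe in the vise: stub top at about (403,190), handle ball at (166,174), with the vise nearly aligned with the image axes. Next I'll fit exact poses.

```bash
python3 - <<'E'
from h import *
p=cv2.imread("pics/w1.png");d=np.load("w1.npy");T=np.load("s1.npy")
M=T@np.array(robot.camera_info("wrist")["hand_eye"])
v,u=np.mgrid[:420,:560];P=at_depth("wrist",np.c_[u.ravel(),v.ravel()],d.ravel(),M).reshape(420,560,3)
z=P[...,2]
def rect(m,name):
    c=P[m][:,:2].astype(np.float32)*1000
    r=cv2.minAreaRect(c);print(name,len(c),np.round(r[0],1),np.round(r[1],1),round(r[2],2),"z",np.round(np.median(z[m]),4),"mean",c.mean(0).round(1))
box=np.zeros((420,560),bool);box[165:215,365:425]=1
rect(box&(z>.1)&(z<.114),"stubtop")
box[:]=0;box[100:230,350:425]=1
g=cv2.cvtColor(p,cv2.COLOR_BGR2HSV)
m=box&(z>.056)&(z<.064)&(g[...,1]<60)&(g[...,2]>120);rect(cv2.morphologyEx(m.astype(np.uint8),cv2.MORPH_OPEN,np.ones((5,5)))>0,"plate+jaw")
box[:]=0;box[100:230,220:465]=1
rect(box&(z>.05)&(z<.068),"vise tops")
box[:]=0;box[160:190,150:180]=1
m=box&(z>.085)&(g[...,2]<90);rect(m,"ball");print(at_height("wrist",[[166,174.5]],.1,M), P[166:182:4,160:174:4,2].round(3))
# edges of stub top, corners by height .108
print(at_height("wrist",[[389,175],[417,174],[418,205],[390,206]],.108,M).round(4))
# left/right faces
for uv,h in [([[358,107],[358,222]],.059),([[419,107],[419,222]],.056),([[228,107],[463,109]],.05)]:
    q=at_height("wrist",uv,h,M);dd=q[1]-q[0];print(q.round(4),np.degrees(np.arctan2(dd[1],dd[0])).round(2))
c=p[90:235,150:480];cv2.imwrite("pics/w1c.png",cv2.resize(c,None,fx=2.4,fy=2.4,interpolation=cv2.INTER_CUBIC))
E
```

```text
stubtop 1232 [ 618.6 -259.4] [25.1 25. ] 0.32 z 0.1092 mean [ 617.3 -258.7]
plate+jaw 3857 [ 621.2 -251. ] [ 65.  101.4] 2.45 z 0.059 mean [ 616.5 -252.3]
vise tops 16663 [ 581.3 -251.6] [206.4  99.8] 0.18 z 0.0577 mean [ 598.1 -249.5]
ball 347 [ 481.1 -225.8] [107.6  15. ] 32.46 z 0.0993 mean [ 443.5 -249.8]
[[ 0.44367594 -0.25014223  0.1       ]] [[0.097 0.098 0.097 0.093]
 [0.099 0.101 0.098 0.096]
 [0.102 0.102 0.101 0.097]
 [0.101 0.101 0.101 0.097]]
[[ 0.6082 -0.2492  0.108 ]
 [ 0.6288 -0.2484  0.108 ]
 [ 0.6318 -0.2717  0.108 ]
 [ 0.6107 -0.2725  0.108 ]]
[[ 0.5931 -0.2016  0.059 ]
 [ 0.5983 -0.3005  0.059 ]] -86.97
[[ 0.6449 -0.2011  0.056 ]
 [ 0.6545 -0.3016  0.056 ]] -84.57
[[ 0.4853 -0.2017  0.05  ]
 [ 0.6857 -0.2022  0.05  ]] -0.13
```

View pics/w1c.png

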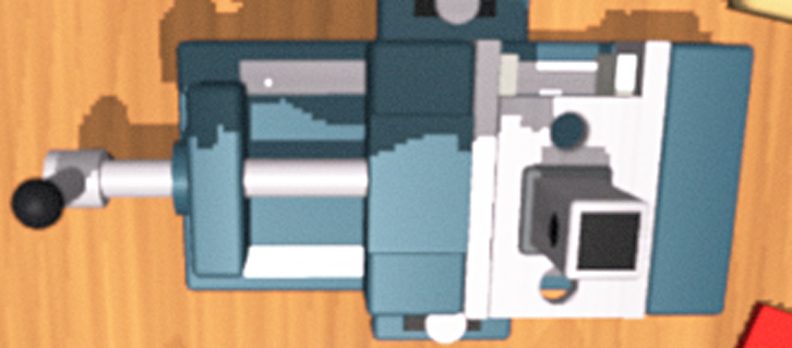

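Shoe stub centre is at about (0.6185, -0.259), vise yaw about 0.2°, and handle bar at about (0.441, -0.2515). I'll go to the handle with the fingers half open.

Emit:
carry_out:
  slide:
    - [-0.6,0,-3]
    - [-0.6,0,-3]
    - [-0.6,0,-2.9]
    - [0,0,0]
    - [0,2.5,0]
    - [0,4,0]
    - [0,4,0]
    - [0,3.5,0]
    - [0,2.5,0]
    - [0,1,0]
    - [0,0,0]
  turn: [0,0,0,0,0,0,0,0,0,0,0]
  grip: 0

```text
time_s: 3.05
eef_pos: [0.4408, -0.251, 0.0554]
tool_rot: [-0.5, 0.5, -0.499, 0.5]
wrist_force: [-1.3, 0.2, 0.8]
opening: 0.498
```

```bash
python3 - <<'E'
from h import *
s=robot.get_state();print(s["time_s"],s["eef_pos"],s["wrist_force"])
p,d=robot.snapshot("side");cv2.imwrite("pics/side2.png",cv2.resize(p[200:310,270:430],None,fx=4,fy=4,interpolation=cv2.INTER_CUBIC))
E
```

```text
3.05 [ 0.4408183  -0.25101863  0.05544754] [-1.30417209  0.1602659   0.76486749]
```

View pics/side2.png

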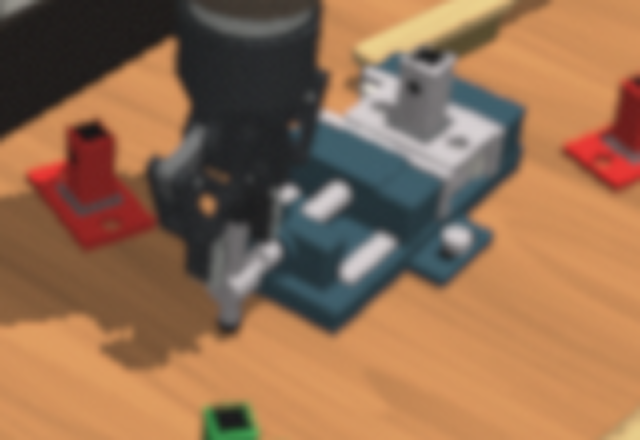

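The handle bar is between the fingers. Closing on it.

Emit:
carry_out:
  slide:
    - [0,0,0]
    - [0,0,0]
    - [0,0,0]
    - [0,0,0]
    - [0,0,0]
    - [0,0,0]
    - [0,0,0]
    - [0,0,0]
  turn: [0,0,0,0,0,0,0,0]
  grip: -1
  grip_force: 25

```text
time_s: 3.9
eef_pos: [0.4419, -0.2521, 0.0578]
tool_rot: [0.5, -0.499, 0.501, -0.5]
wrist_force: [0.5, 1.9, 6.1]
opening: 0.13
```

Emit:
carry_out:
  slide:
    - [0,-0.2,0]
    - [0,0,-0.3]
    - [0,0,-0.5]
    - [0,0,-0.6]
    - [0,0,-0.6]
    - [0,0,-0.5]
    - [0,0,-0.4]
    - [0,0,-0.2]
    - [0,0,0]
    - [0,0,0]
  turn: [0,0,0,0,0,0,0,0,0,0]

```text
time_s: 4.9
eef_pos: [0.4096, -0.2521, 0.058]
tool_rot: [0.5, -0.5, 0.5, -0.499]
wrist_force: [-1.1, -5.4, -7.6]
opening: 0.135
```

```bash
python3 - <<'E'
from h import *
s=robot.get_state();print(s["time_s"],s["eef_pos"],s["wrist_force"],s["opening"])
p,d=robot.snapshot("side");cv2.imwrite("pics/side3.png",cv2.resize(p[200:310,270:430],None,fx=4,fy=4,interpolation=cv2.INTER_CUBIC))
E
```

```text
4.9 [ 0.40959297 -0.25207791  0.05798543] [-1.05054031 -5.37116237 -7.56484471] 0.1348050603282415
```

View pics/side3.png

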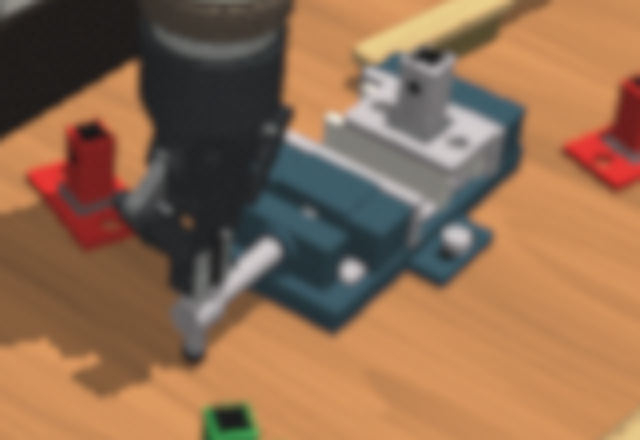

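Jaw is open and the shoe stayed on its parallels. Releasing and rising.

Emit:
carry_out:
  slide:
    - [0,0,0]
    - [0,0,0]
    - [0,0,0]
    - [0,0,0]
    - [0,-1.5,0]
    - [0,-3,0]
    - [0,-4,0]
    - [0,-4,0]
    - [0,-3,0]
    - [0,-1.8,0]
    - [1,0,4]
    - [1,0,4.5]
    - [1,0,4.5]
    - [1,0,4]
    - [0.5,0,2]
    - [0,0,0]
    - [0,0,0]
  turn: [0,0,0,0,0,0,0,0,0,0,0,0,0,0,0,0,0]
  grip: 0

```text
time_s: 6.65
eef_pos: [0.5999, -0.2966, 0.2315]
tool_rot: [-0.5, 0.5, -0.5, 0.5]
wrist_force: [0.4, -0.3, 0.2]
opening: 0.496
```

```bash
cat >> h.py <<'E'
def look(tag):
    s=robot.get_state();p,d=robot.snapshot("wrist")
    cv2.imwrite(f"pics/{tag}.png",p);np.save(f"{tag}.npy",d);np.save(f"{tag}_T.npy",T_tool(s))
    print(round(s["time_s"],2),s["eef_pos"].round(4),np.round(s["q"],3),np.round(s["wrist_force"],1)); return s,p,d
def load(tag):
    p=cv2.imread(f"pics/{tag}.png");d=np.load(f"{tag}.npy");T=np.load(f"{tag}_T.npy")
    M=T@np.array(robot.camera_info("wrist")["hand_eye"])
    v,u=np.mgrid[:420,:560];P=at_depth("wrist",np.c_[u.ravel(),v.ravel()],d.ravel(),M).reshape(420,560,3)
    return p,d,T,M,P
E
python3 - <<'E'
from h import *
s,p,d=look("w3")
E
```

```text
6.65 [ 0.5999 -0.2966  0.2315] [-0.459  0.396  0.545  1.721  0.     1.111] [ 0.4 -0.3  0.2]
```

View pics/w3.png

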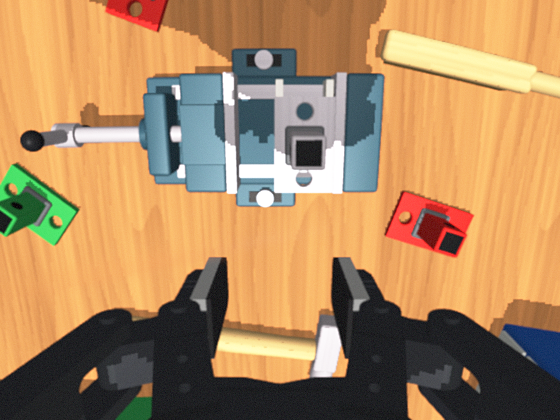

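```bash
python3 - <<'E'
from h import *
p,d,T,M,P=load("w3");z=P[...,2]
def rect(m,name):
    c=P[m][:,:2].astype(np.float32)*1000
    r=cv2.minAreaRect(c);print(name,len(c),np.round(r[0],1),np.round(r[1],1),round(r[2],2),"z",np.round(np.median(z[m]),4))
box=np.zeros((420,560),bool);box[110:180,275:340]=1
rect(box&(z>.1)&(z<.114),"stubtop")
box[:]=0;box[60:205,270:348]=1
m=box&(z>.055)&(z<.064);n,l,st,_=cv2.connectedComponentsWithStats(m.astype(np.uint8));print(st[1:][st[1:,4]>300].tolist())
rect(m,"plate")
box[:]=0;box[60:205,140:390]=1
rect(box&(z>.045)&(z<.068),"vise tops")
cv2.imwrite("pics/w3c.png",cv2.resize(p[40:220,140:400],None,fx=3,fy=3,interpolation=cv2.INTER_CUBIC))
E
```

```text
stubtop 1260 [ 619.4 -259.6] [25.2 24.7] 0.17 z 0.1093
[[275, 73, 73, 120, 5365]]
plate 5365 [ 626.3 -251.2] [99.2 63. ] 89.86 z 0.0589
vise tops 18589 [ 581.3 -251.1] [207.3  99.8] 0.03 z 0.0577
```

View pics/w3c.png

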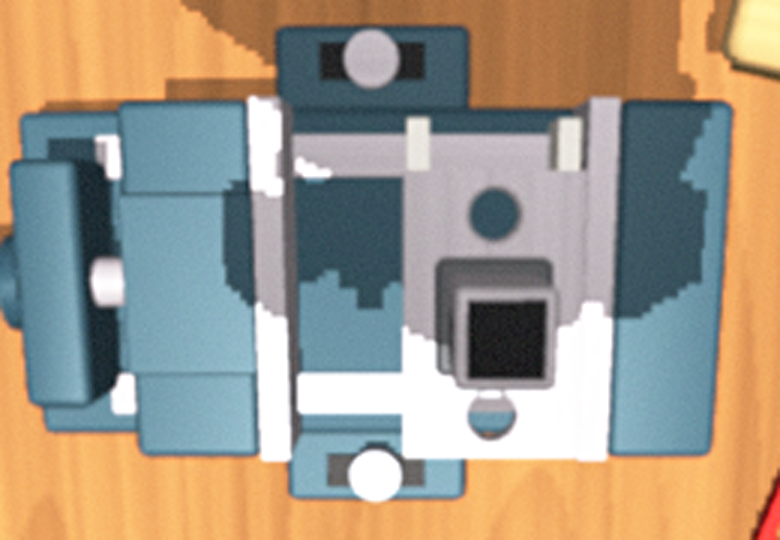

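Clear view now: stub centre (0.6194, -0.2596), yaw about 0, with free space in front of the plate. Descending onto the stub.

Emit:
carry_out:
  slide:
    - [-1.2,0,0.6]
    - [-1.5,0,0.75]
    - [-1.0,0,0.6]
    - [0,0,0]
    - [0,2,0]
    - [0,3.5,0]
    - [0,3.5,0]
    - [0,3,0]
    - [0,2.45,0]
    - [0,1.5,0]
    - [0,0.5,0]
    - [0,0,0]
    - [0,0,0]
  turn: [0,0,0,0,0,0,0,0,0,0,0,0,0]
  grip: 0.2

```text
time_s: 8.0
eef_pos: [0.6202, -0.26, 0.0684]
tool_rot: [0.5, -0.499, 0.501, -0.5]
wrist_force: [-1.0, -0.0, 0.2]
opening: 0.597
```

```bash
python3 - <<'E'
from h import *
s,p,d=look("w4")
E
```

```text
8.0 [ 0.6202 -0.26    0.0684] [-0.397  0.376  0.204  1.397 -0.     1.174] [-1.  -0.   0.2]
```

View pics/w4.png

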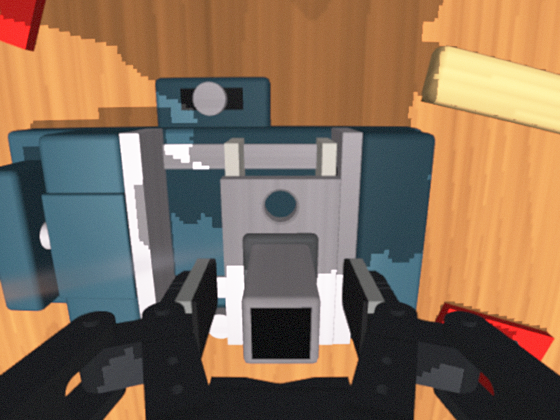

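The stub (280,310) is centred between the pads at (195,300) and (365,300). Gripping.

Emit:
carry_out:
  slide:
    - [0,0,0]
    - [0,0,0]
    - [0,0,0]
    - [0,0,0]
    - [0,0,0]
    - [0,0,0]
    - [0,0,0]
  turn: [0,0,0,0,0,0,0]
  grip: -1
  grip_force: 70

```text
time_s: 8.75
eef_pos: [0.62, -0.26, 0.0679]
tool_rot: [0.5, -0.499, 0.501, -0.5]
wrist_force: [1.1, 0.5, 5.4]
opening: 0.284
```

Emit:
carry_out:
  slide:
    - [0,-0.3,0]
    - [0,-0.5,0]
    - [0,-0.7,0]
    - [0,-1.5,0]
    - [0,-3,0]
    - [0,-4,0]
    - [0,-4,0]
    - [0,-3,0]
    - [0,-2,0]
    - [0,-1,0]
    - [0,0,0]
    - [0,0,0]
  turn: [0,0,0,0,0,0,0,0,0,0,0,0]

```text
time_s: 9.95
eef_pos: [0.6195, -0.2598, 0.2669]
tool_rot: [0.5, -0.5, 0.5, -0.5]
wrist_force: [0.2, -0.3, -3.3]
opening: 0.285
```

```bash
python3 - <<'E'
from h import *
s,p,d=look("w5"); print(s["opening"],T_tool(s).round(4))
p,d=robot.snapshot("side");cv2.imwrite("pics/side5.png",cv2.resize(p[60:310,200:430],None,fx=2.4,fy=2.4,interpolation=cv2.INTER_CUBIC))
E
```

```text
9.95 [ 0.6195 -0.2598  0.2669] [-0.397  0.43   0.662  1.802  0.     1.174] [ 0.2 -0.3 -3.3]
0.2845460651788776 [[-0.000e+00  3.000e-04  1.000e+00  6.195e-01]
 [-1.000e+00 -1.000e-04 -0.000e+00 -2.598e-01]
 [ 1.000e-04 -1.000e+00  3.000e-04  2.669e-01]
 [ 0.000e+00  0.000e+00  0.000e+00  1.000e+00]]
```

View pics/w5.png

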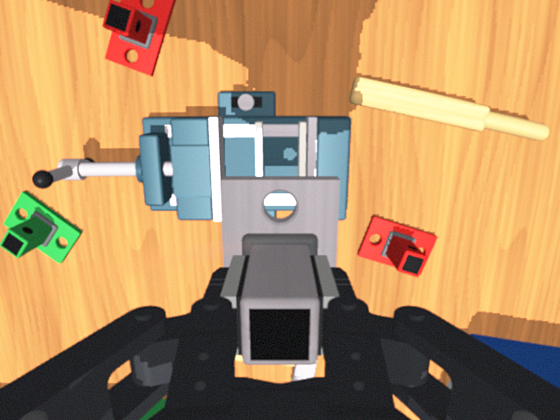

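View pics/side5.png

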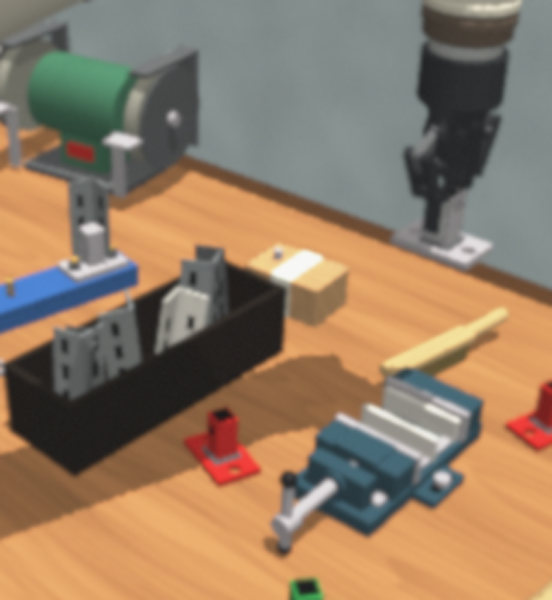

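Shoe is lifted level and the jaw stays open. Carrying it high over the box, which reaches 0.15 m while the plate is at about 0.25 m.

Emit:
carry_out:
  slide:
    - [-2,0,-1.1]
    - [-3.5,0,-1.1]
    - [-4.5,0,-1.1]
    - [-4.5,0,-1.1]
    - [-4.5,0,-1.1]
    - [-4.5,0,-1.1]
    - [-4.5,0,-1.1]
    - [-4.5,0,-1.1]
    - [-4.5,0,-1.1]
    - [-4.5,0,-1.1]
    - [-3,0,-1.1]
    - [-1.5,0,-0.9]
    - [0,0,0]
    - [0,0,0]
    - [0,0,0]
  turn: [0,0,0,0,0,0,0,0,0,0,0,0,0,0,0]

```text
time_s: 11.55
eef_pos: [0.4897, 0.1995, 0.2665]
tool_rot: [0.5, -0.5, 0.5, -0.5]
wrist_force: [-0.5, -0.0, -3.4]
opening: 0.288
```

```bash
python3 - <<'E'
from h import *
s,p,d=look("w6"); print(T_tool(s).round(4))
M=cam2world("scene");print(at_height("scene",[[367.7,195.7],[362.7,209]],.052,M).round(4))
E
```

```text
11.55 [0.4897 0.1995 0.2665] [ 0.387  0.053  0.209  1.727 -0.     1.959] [-0.5 -0.  -3.4]
[[-8.000e-04 -3.000e-04  1.000e+00  4.897e-01]
 [-1.000e+00 -3.000e-04 -8.000e-04  1.995e-01]
 [ 3.000e-04 -1.000e+00 -3.000e-04  2.665e-01]
 [ 0.000e+00  0.000e+00  0.000e+00  1.000e+00]]
[[0.4696 0.2873 0.052 ]
 [0.5227 0.2756 0.052 ]]
```

View pics/w6.png

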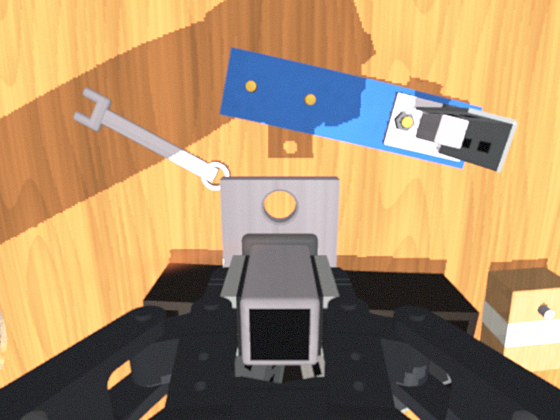

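```bash
python3 - <<'E'
from h import *
p,d,T,M,P=load("w6")
# refine stud blobs (brass) by colour
h=cv2.cvtColor(p,cv2.COLOR_BGR2HSV)
for (u,v) in [(251,86),(310,99)]:
    w=h[v-9:v+10,u-9:u+10]; m=(w[...,0]<60)|(w[...,0]>150); m&=w[...,1]>40
    vv,uu=np.nonzero(m);c=(uu.mean()+u-9,vv.mean()+v-9);print(c,m.sum(),at_height("wrist",[c],.05,M).round(4), P[v,u].round(4))
# sill top cloud
m=(h[...,0]>100)&(h[...,0]<125)&(h[...,1]>150)&(P[...,2]>.02)&(P[...,2]<.036);m[170:]=0
r=cv2.minAreaRect(P[m][:,:2].astype(np.float32)*1000);print(r,np.median(P[m][:,2]))
# held plate top in tool frame
Pt=(P.reshape(-1,3)-T[:3,3])@T[:3,:3];Pt=Pt.reshape(420,560,3)
b=np.zeros((420,560),bool);b[180:230,228:332]=1;b&=(d>0)&(d<.22)
q=Pt[b];A=np.c_[q[:,0],q[:,2],np.ones(len(q))];print("plate plane y=ax+bz+c",np.linalg.lstsq(A,q[:,1],rcond=None)[0].round(4),len(q),q.min(0).round(4),q.max(0).round(4))
cv2.imwrite("pics/w6c.png",cv2.resize(p[40:170,210:530],None,fx=2.4,fy=2.4,interpolation=cv2.INTER_CUBIC))
E
```

```text
(np.float64(250.68), np.float64(85.91)) 100 [[0.462 0.286 0.05 ]] [0.4625 0.2857 0.0541]
(np.float64(309.8041237113402), np.float64(99.0721649484536)) 97 [[0.5167 0.2742 0.05  ]] [0.5166 0.2742 0.0536]
((560.0767822265625, 264.9712219238281), (62.106990814208984, 252.93650817871094), 77.84966278076172) 0.031358594830142195
plate plane y=ax+bz+c [0.0248 0.0001 0.0094] 4531 [-0.0397  0.0064 -0.0235] [-0.0176  0.0171  0.0209]
```

View pics/w6c.png

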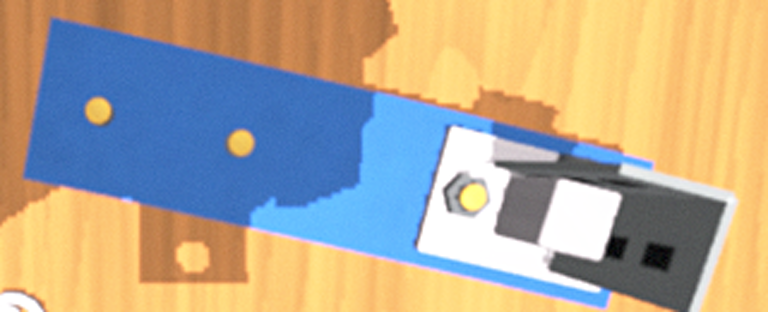

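```bash
python3 - <<'E'
from h import *
for t,v0,v1 in [("w4",182,230),("w5",182,230),("w6",182,230)]:
    p,d,T,M,P=load(t)
    Pt=((P.reshape(-1,3)-T[:3,3])@T[:3,:3]).reshape(420,560,3)
    b=np.zeros((420,560),bool);b[v0:v1,232:325]=1;b[180:228,258:302]=0;b&=(d>0)&(d<.22)
    q=Pt[b];
    for _ in range(3):
        A=np.c_[q[:,0],q[:,2],np.ones(len(q))];x=np.linalg.lstsq(A,q[:,1],rcond=None)[0];r=q[:,1]-A@x;k=abs(r)<2.5*r.std();q=q[k]
    print(t,x.round(4),len(q),r.std().round(5))
    # hole ellipse
    g=cv2.cvtColor(p,cv2.COLOR_BGR2HSV)
    cv2.imwrite(f"pics/{t}h.png",cv2.resize(p[170:250,215:345],None,fx=4,fy=4,interpolation=cv2.INTER_CUBIC))
E
```

```text
w4 [0.0004 0.0019 0.009 ] 2388 0.00057
w5 [0.0073 0.0002 0.0088] 2379 0.00056
w6 [0.0035 0.0011 0.0086] 2406 0.00059
```

View pics/w6h.png

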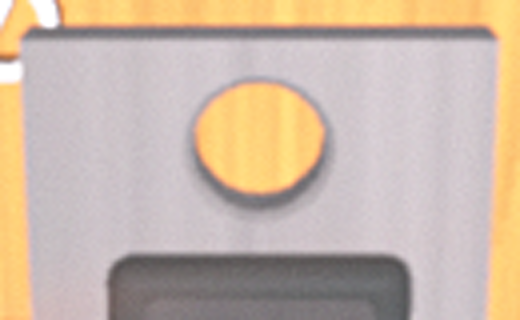

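Studs at about (0.462,0.286) and (0.517,0.274), sill yaw about -12.15°. The held plate is level. Turn about -78°, with the tool offset along the sill at height so both studs show in the final orientation.

Emit:
carry_out:
  slide:
    - [-1,0,2]
    - [-1.9,0,3.5]
    - [-1.9,0,3.5]
    - [-0.9,0,1.7]
    - [0,0,0]
    - [0,0,0]
    - [0,0,0]
    - [0,0,0]
    - [0,0,0]
    - [0,0,0]
    - [0,0,0]
    - [0,0,0]
    - [0,0,0]
    - [0,0,0]
    - [0,0,0]
    - [0,0,0]
    - [0,0,0]
    - [0,0,0]
  turn: [0,0,0,-3.9,-7.8,-7.8,-7.8,-7.8,-7.8,-7.8,-7.8,-7.8,-7.8,-3.8,0,0,0,0]

```text
time_s: 13.4
eef_pos: [0.5966, 0.2571, 0.2667]
tool_rot: [0.703, -0.075, 0.075, -0.703]
wrist_force: [-0.5, -0.6, -3.1]
opening: 0.282
```

```bash
python3 - <<'E'
from h import *
s,p,d=look("w7"); print(T_tool(s).round(4))
cv2.imwrite("pics/w7c.png",cv2.resize(p[0:250,150:410],None,fx=2.4,fy=2.4,interpolation=cv2.INTER_CUBIC))
E
```

```text
13.4 [0.5966 0.2571 0.2667] [ 0.407  0.365  0.575  1.781 -0.     0.619] [-0.5 -0.6 -3.1]
[[ 0.9775 -0.      0.2109  0.5966]
 [-0.2109 -0.      0.9775  0.2571]
 [-0.     -1.     -0.      0.2667]
 [ 0.      0.      0.      1.    ]]
```

View pics/w7.png

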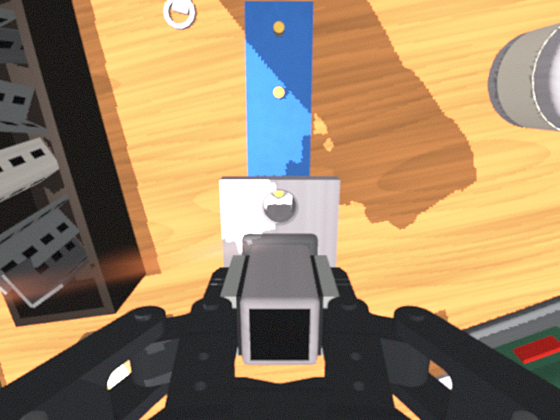

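View pics/w7c.png

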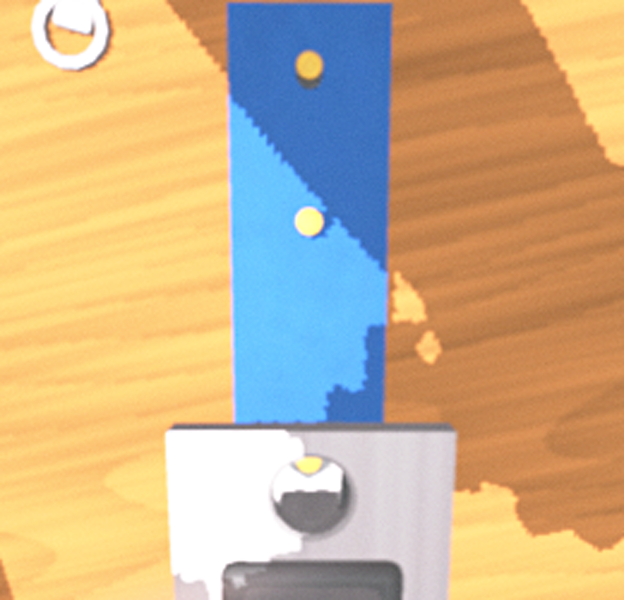

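Both studs are clear at (278.6,27) and (278.8,92), and the plate's near hole is at (279.6,206). Working out the remaining shift in tool axes.

```bash
python3 - <<'E'
from h import *
p,d,T,M,P=load("w7")
g=cv2.cvtColor(p,cv2.COLOR_BGR2HSV)
He=np.array(robot.camera_info("wrist")["hand_eye"])
R3=T[:3,:3];t=T[:3,3]
tip=[]
for u,v in [(279,27),(279,92)]:
    w=g[v-9:v+10,u-9:u+10];m=((w[...,0]<50)&(w[...,1]>50)&(w[...,2]>150)).astype(np.uint8)
    vv,uu=np.nonzero(m);c=(uu.mean()+u-9,vv.mean()+v-9)
    X=at_height("wrist",[c],.052,M)[0];tip.append(X);print(np.round(c,1),len(vv),X.round(4),"tool",((X-t)@R3).round(4))
D=tip[1]-tip[0];print("yaw",np.degrees(np.arctan2(D[1],D[0])),np.linalg.norm(D[:2]),"toolx yaw",np.degrees(np.arctan2(R3[1,0],R3[0,0])))
mid=(tip[0]+tip[1])/2;mt=(mid-t)@R3;print("mid",mid.round(4),"tool",mt.round(4))
def toolpt(uv,y):
    r=rays("wrist",[uv])[0];dd=He[:3,:3]@r;k=(y-He[1,3])/dd[1];return He[:3,3]+k*dd
for n,uv,y in [("hole rim",(279.6,205.9),.0099),("plate edge L",(219.5,178.8),.0099),("plate edge R",(339.5,178.8),.0099),("stubtop L",(245,310),-.0401),]:
    print(n,toolpt(uv,y).round(4))
# stub top square corners (outer)
print(toolpt((238.5,363),-.0401).round(4),toolpt((320.5,363),-.0401).round(4))
E
python3 - <<'E'
import cv2
p=cv2.imread("pics/w7.png");cv2.imwrite("pics/w7d.png",cv2.resize(p[170:380,205:355],None,fx=3.6,fy=3.6,interpolation=cv2.INTER_CUBIC)[:,:600])
E
```

```text
[278.3  26.9] 103 [0.4619 0.286  0.052 ] tool [-1.378e-01  2.148e-01 -2.000e-04]
[278.8  92. ] 94 [0.5168 0.2745 0.052 ] tool [-8.170e-02  2.148e-01  2.000e-04]
yaw -11.782544900390395 0.05614688781828659 toolx yaw -12.173792494521502
mid [0.4893 0.2803 0.052 ] tool [-0.1097  0.2148  0.    ]
hole rim [-0.0286  0.0099  0.0007]
plate edge L [-0.0404  0.0099 -0.0244]
plate edge R [-0.0404  0.0099  0.0258]
stubtop L [-0.0084 -0.0401 -0.0102]
[ 0.0115 -0.0401 -0.0129] [ 0.0116 -0.0401  0.0142]
```

View pics/w7d.png

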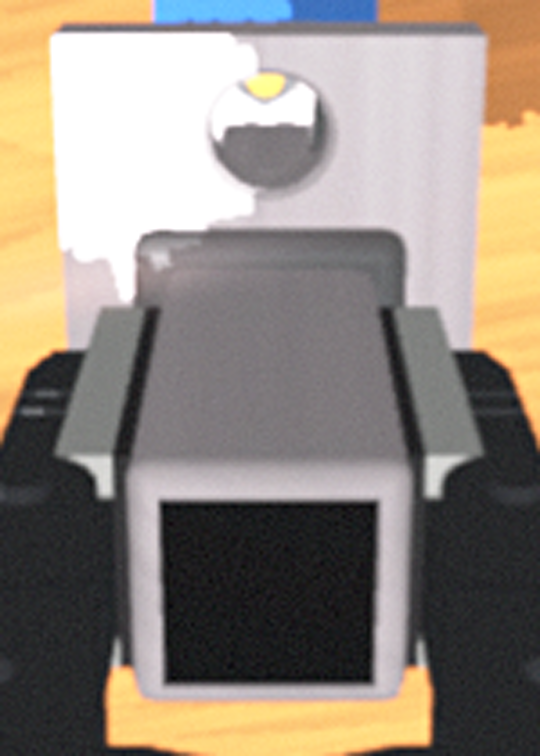

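Emit:
carry_out:
  slide:
    - [-2,0,0]
    - [-3.5,0,0]
    - [-3.5,0,-0.1]
    - [-1.9,0,0]
    - [0,0,0]
    - [0,2,0]
    - [0,3.5,0]
    - [0,4,0]
    - [0,3.5,0]
    - [0,2,0]
    - [0,1,0]
    - [0,0.5,0]
    - [0,0,0]
    - [0,0,0]
    - [0,0,0]
  turn: [0,0,0,0,0,0,0,0,0,0,0,0,0,0,0]

```text
time_s: 14.95
eef_pos: [0.4903, 0.2795, 0.1031]
tool_rot: [-0.703, 0.074, -0.075, 0.704]
wrist_force: [0.5, -0.2, -3.7]
opening: 0.281
```

```bash
python3 - <<'E'
from h import *
s,p,d=look("w8"); print(T_tool(s).round(4))
cv2.imwrite("pics/w8c.png",cv2.resize(p[130:260,190:370],None,fx=4,fy=4,interpolation=cv2.INTER_CUBIC))
for n,(a,b,c,e) in {"side":(110,220,150,300),"scene":(150,270,300,420)}.items():
    q,_=robot.snapshot(n);cv2.imwrite(f"pics/{n}8.png",cv2.resize(q[a:b,c:e],None,fx=4,fy=4,interpolation=cv2.INTER_CUBIC))
E
```

```text
14.95 [0.4903 0.2795 0.1031] [ 0.518  0.108 -0.048  1.412 -0.     0.729] [ 0.5 -0.2 -3.7]
[[ 9.778e-01  1.700e-03  2.097e-01  4.903e-01]
 [-2.097e-01  9.000e-04  9.778e-01  2.795e-01]
 [ 1.500e-03 -1.000e+00  1.300e-03  1.031e-01]
 [ 0.000e+00  0.000e+00  0.000e+00  1.000e+00]]
```

View pics/w8c.png

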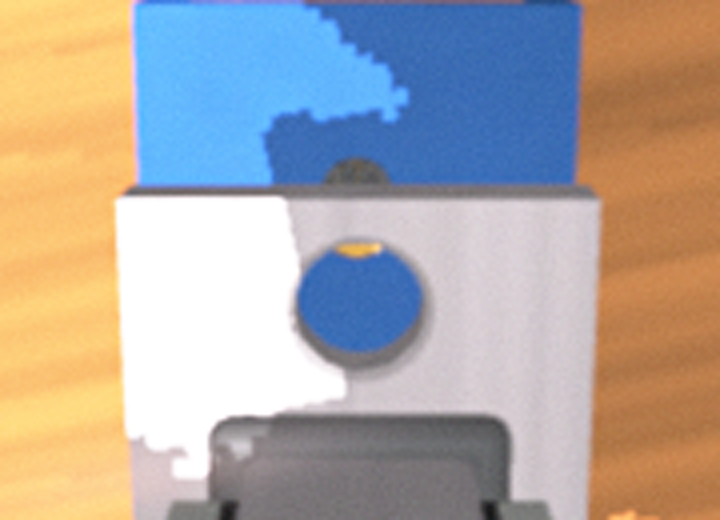

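View pics/side8.png

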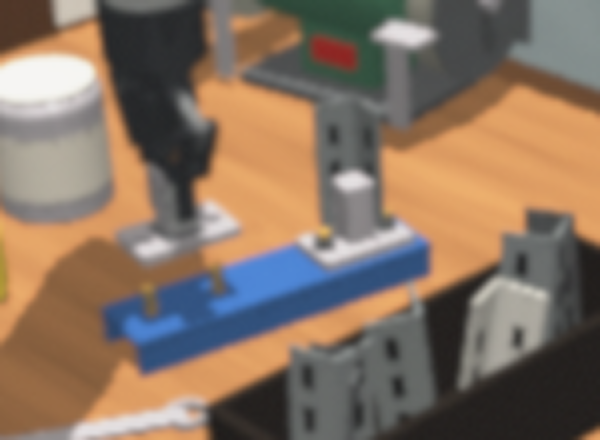

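View pics/scene8.png

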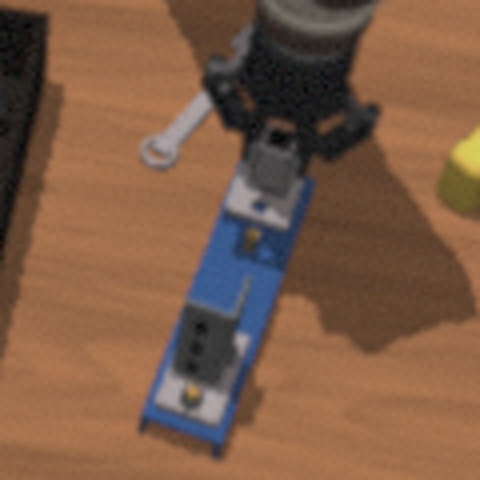

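Hole lines up over the stud seen through it. Descending the rest, gently.

Emit:
carry_out:
  slide:
    - [0,0.3,0]
    - [0,0.5,0]
    - [0,0.6,0]
    - [0,0.5,0]
    - [0,0.2,0]
    - [0,0,0]
    - [0,0,0]
    - [0,0,0]
    - [0,0,0]
    - [0,0,0]
  turn: [0,0,0,0,0,0,0,0,0,0]

```text
time_s: 16.1
eef_pos: [0.4898, 0.2792, 0.081]
tool_rot: [-0.703, 0.074, -0.075, 0.703]
wrist_force: [-0.5, 0.6, -2.8]
opening: 0.284
```

```bash
python3 - <<'E'
from h import *
s,p,d=look("w9"); T=T_tool(s);print(T.round(4)); tgt=np.array([.4897,.2795,.0799]);print("shift cm",((tgt-T[:3,3])@T[:3,:3]*100).round(2),"toolx yaw",np.degrees(np.arctan2(T[1,0],T[0,0])))
cv2.imwrite("pics/w9c.png",cv2.resize(p[130:260,190:370],None,fx=4,fy=4,interpolation=cv2.INTER_CUBIC))
M=cam2world("wrist",s)
# predict tip circles & hole
for n,(a,b,c,e) in {"side":(110,220,150,300),"scene":(150,270,300,420)}.items():
    q,_=robot.snapshot(n);cv2.imwrite(f"pics/{n}9.png",cv2.resize(q[a:b,c:e],None,fx=4,fy=4,interpolation=cv2.INTER_CUBIC))
E
```

```text
16.1 [0.4898 0.2792 0.081 ] [ 0.518  0.114 -0.084  1.372  0.     0.729] [-0.5  0.6 -2.8]
[[ 9.778e-01  3.000e-04  2.096e-01  4.898e-01]
 [-2.096e-01  2.000e-04  9.778e-01  2.792e-01]
 [ 2.000e-04 -1.000e+00  2.000e-04  8.100e-02]
 [ 0.000e+00  0.000e+00  0.000e+00  1.000e+00]]
shift cm [-0.02  0.11  0.03] toolx yaw -12.099101332627578
```

View pics/w9c.png

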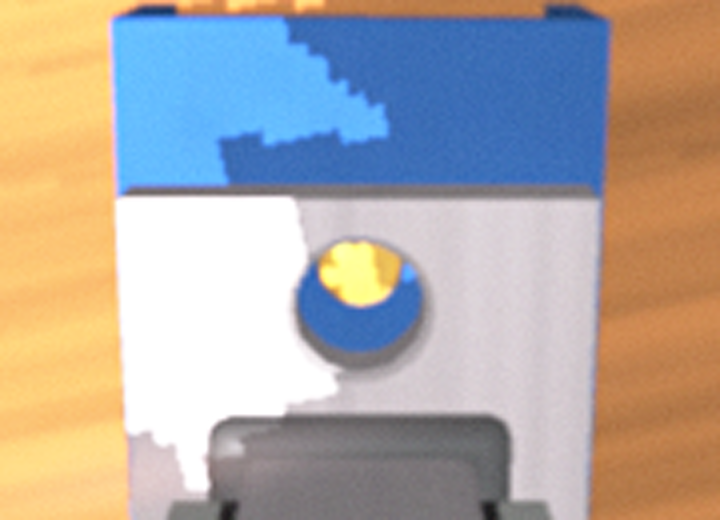

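View pics/side9.png

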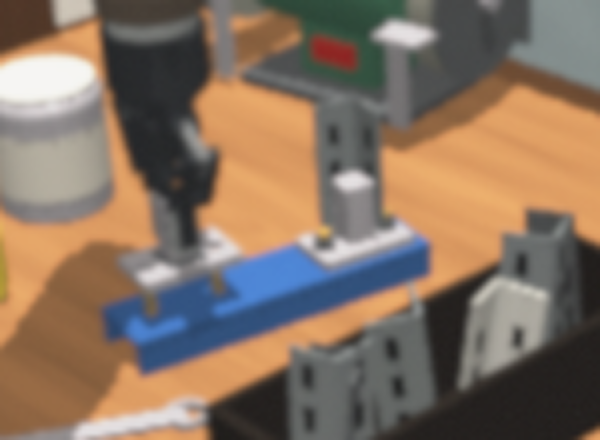

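View pics/scene9.png

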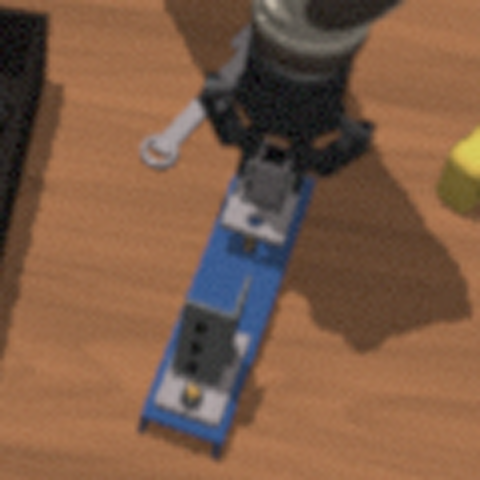

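Through the near hole, the stud's tip is centred left to right (crop column 360 against the hole's 360). Now a numeric check of the fore-aft position.

```bash
python3 - <<'E'
from h import *
p,d,T,M,P=load("w9");t=T[:3,3];R3=T[:3,:3]
f=lambda uv,h:((at_height("wrist",[uv],h,M)[0]-t)@R3).round(4)
print("stud near edge (expect centre+.005)",f((190+361/4,130+306/4),.052))
print("stud L/R",f((190+318/4,130+272/4),.052),f((190+402/4,130+272/4),.052))
h=t[2]-.0099
print("hole top rim centre",f((190+361/4,130+ (236+368)/8),h),"L/R",f((190+295/4,130+302/4),h),f((190+427/4,130+302/4),h))
print("plate far edge",f((280,130+197/4),h),"sill end",f((280,130+17/4),.03))
for n in ["side"]:
    q,dd=robot.snapshot(n);M=cam2world(n)
    for c,hh in [("studs expected",.052)]:
        pass
    Rz=R.from_euler("z",-12.1,degrees=True).as_matrix();o=np.array([.4893,.2802,0])
    tips=[o+Rz@np.array([sx*.028,0,.052]) for sx in(1,-1)]
    cor=[t+R3@np.array([x-.0005,.0179,z+.0005]) for x in(-.04,.04) for z in(-.025,.025)]
    print("proj tips",proj(n,np.array(tips),M).round(1),"plate bottom corners",proj(n,np.array(cor),M).round(1))
    v=cv2.resize(q[110:220,150:300],None,fx=5,fy=5,interpolation=cv2.INTER_CUBIC)
    for pt,col in [(x,(0,0,255)) for x in proj(n,np.array(tips),M)]+[(x,(0,255,0)) for x in proj(n,np.array(cor),M)]:
        cv2.circle(v,tuple(int(a) for a in ((pt-[150,110])*5+2)),2,col,-1)
    cv2.imwrite("pics/side9o.png",v)
E
```

```text
stud near edge (expect centre+.005) [-0.0232  0.029   0.0011]
stud L/R [-0.0274  0.029  -0.0041] [-0.0274  0.029   0.0059]
hole top rim centre [-0.0288  0.0099  0.001 ] L/R [-0.0288  0.0099 -0.006 ] [-0.0288  0.0099  0.008 ]
plate far edge [-0.0402  0.0099  0.0009] sill end [-0.0556  0.051   0.001 ]
proj tips [[202.8 176.5]
 [186.  182.1]] plate bottom corners [[185.7 183.6]
 [178.4 176.6]
 [210.1 175.4]
 [202.3 168.9]]
```

View pics/side9o.png

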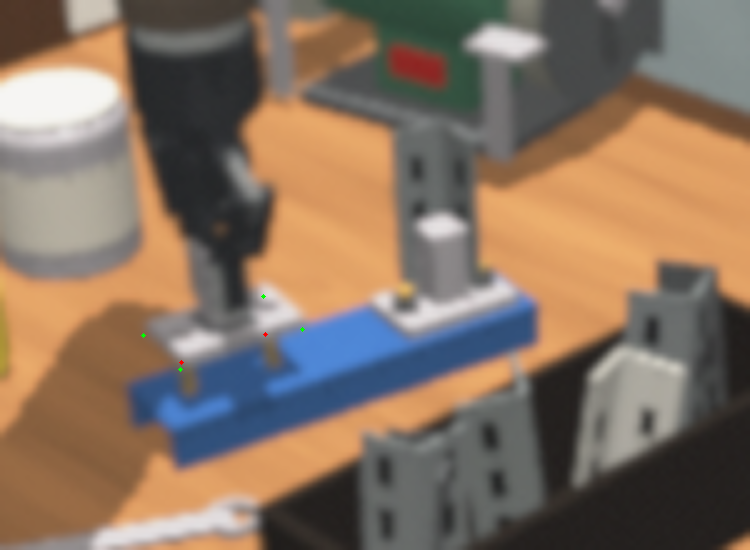

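Emit:
carry_out:
  slide:
    - [0,0.05,0]
    - [0,0.05,0]
    - [0,0,0]
    - [0,0,0]
    - [0,0,0]
    - [0,0,0]
    - [0,0,0]
    - [0,0,0]
  turn: [0,0,0,0,0,0,0,0]

```text
time_s: 17.1
eef_pos: [0.4897, 0.2792, 0.0798]
tool_rot: [-0.703, 0.075, -0.075, 0.703]
wrist_force: [-0.6, -0.1, -4.3]
opening: 0.281
```

```bash
python3 - <<'E'
from h import *
s,p,d=look("w10"); print(T_tool(s).round(4),np.abs(s["joint_vel"]).max(),s["opening"])
cv2.imwrite("pics/w10c.png",cv2.resize(p[130:260,190:370],None,fx=4,fy=4,interpolation=cv2.INTER_CUBIC))
q,_=robot.snapshot("scene");cv2.imwrite("pics/scene10.png",q)
E
```

```text
17.1 [0.4897 0.2792 0.0798] [ 0.518  0.115 -0.086  1.37  -0.     0.729] [-0.6 -0.1 -4.3]
[[ 9.778e-01  1.000e-04  2.096e-01  4.897e-01]
 [-2.096e-01  0.000e+00  9.778e-01  2.792e-01]
 [ 1.000e-04 -1.000e+00  0.000e+00  7.980e-02]
 [ 0.000e+00  0.000e+00  0.000e+00  1.000e+00]] 0.0025781962328300257 0.28078875036034884
```

View pics/w10c.png

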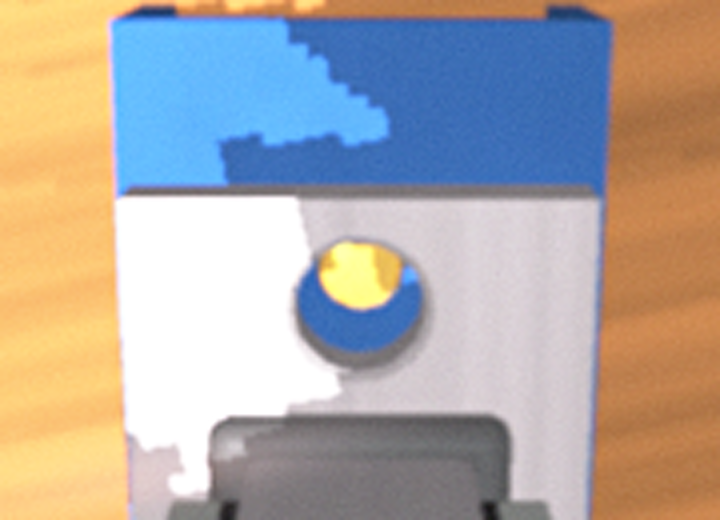

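View pics/scene10.png

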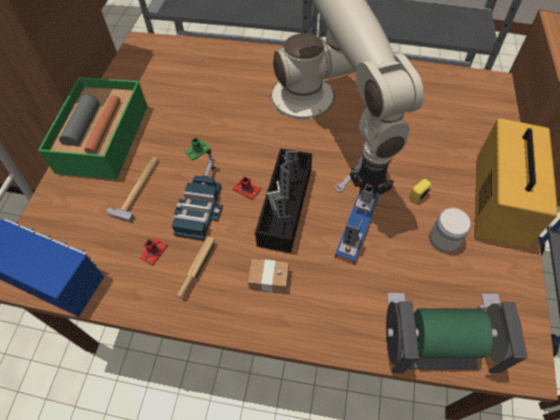

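The shoe is level and at rest with its hole centred over the stud. Everything else on the bench looks as it was, and the jaw is open. Handing in.

```bash
python3 - <<'E'
from h import *
print(robot.finish_job())
E
```

```text
the job is handed in; nothing more can be done
None
```

The job is handed in at about 17 s of the 51 s: the shoe is held level and still over the two bare studs, about 1 cm clear of their tips.

I pulled the vise handle to open the jaw by about 3 cm. Then I gripped the shoe by its stub, lifted it, carried it high over the box of offcuts and turned it about 78° to line up with the sill.

**Last checks:**
- **Alignment:** the near hole and its stud agree to under 1 mm in the wrist camera. The far hole was hidden by the gripper, so its position follows only from the measured angle, which agrees within about 0.5°.
- **Air gap:** the underside is about 62 mm above the bench, which leaves about 10 mm. That comes from the arm's reading plus the height at which I gripped the shoe. Camera depth read about 1.3 mm high throughout, so I did not use it for height.
- **Contact:** I saw no sign in the wrist force that the shoe touched the studs or channel. It stayed at the shoe's own weight, about 4 N.
- **Surroundings:** in the last overview the jaw is still open and nothing else on the bench looks moved.

**One disagreement:** the side camera's overlay was off by a pixel or two, within that camera's calibration. I did not use it to correct the position.

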